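Load the support shoes into their sprung nests

TASK

Two steel support shoes have come down the chute into the catch tray: load each into the empty nest of the setup tray whose shape matches it, first the shoe with one tongue, then the forked one, toe under the keeper bar and against the spring plunger, flat on the pocket floor, and then bed it by pressing it down and holding a push of about 15 N for a moment. Never force anything hard against a nest (a push of over 30 N is too much), let go at the end, and leave the third shoe in its nest and everything else lying where it is.

Things in the scene. Friction and masses are not known exactly. Their poses are not given: they have to be found in the camera images.
- shoe_tongue: Loose steel support shoe, 0.17 to 0.34 kg; mm: plate 60 x 40 x 14 (x -30..30), square heel; ONE middle tongue x 30..58, y -9..9, z 0..5. Rib on top. Origin: middle of plate underside; +x to the toe, +z up. Lies flat in the grey catch tray (floor 3 above the counter, rim 15), toe within 60 deg of pointing at the robot.
- shoe_fork: Loose steel support shoe, 0.17 to 0.34 kg; mm: plate 40 wide, 14 thick, x -10..30, then a 90 deg pointed heel to x -30; TWO prongs x 30..58, |y| 9.5..18.5, z 0..5. Rib on top. Origin: middle of plate underside; +x to the toe, +z up. Lies flat in the grey catch tray (floor 3 above the counter, rim 15), toe within 60 deg of pointing at the robot.
- nest_tongue: Nest of the one-tongue shoe: square heel wall at x -30, sides y -21.5 and 21.5 (10 high, 5 thick); under the keeper one gap y -11..11 between solid blocks x 42..54, 16 high. Fixed white plastic, in the setup tray. Frame: +x to the keeper and plunger (roughly toward the robot), z up; origin 3 mm above the counter, 6 under the pocket floor.
- nest_tongue_seat (a point): On the pocket floor, 9 mm above the counter: where the shoe's origin lies when home; axes as the nest's and the seated shoe's. Sizes of nests are in this frame, mm. The heel wall (10 high) and keeper stop a flat entry: go in toe-down by 8 to 12 deg (over about 14 jams), push the plunger back 4 to 7 mm, lower the heel, press down.
- nest_tongue_keeper (a point): Middle of the keeper bar's underside, 11 mm above the pocket floor. The bar spans the pocket at x 42..48, top 16 above the floor, and the toe passes under it.
- nest_tongue_plunger (a joint): Slide of the steel plunger plate behind the keeper (open above): 0 = out, face at x 56; grows along nest +x to 0.012 m as the toe pushes it. Spring 3 N to start plus 0.4 N per mm. Plate reaches 13 mm above the pocket floor, back wall (x 75) 16. Reads about 0.002 with a shoe home: the spring then holds the shoe on the heel wall.
- nest_fork: Nest of the forked shoe: V heel walls (90 deg, corner at x -30, 10 high), sides y -21.5 and 21.5; under the keeper a solid middle block y -7.5..7.5, x 42..54, 16 high, a gap either side of it. Fixed white plastic, in the setup tray. Frame: +x to the keeper and plunger (roughly toward the robot), z up; origin 3 mm above the counter, 6 under the pocket floor.
- nest_fork_seat (a point): On the pocket floor, 9 mm above the counter: where the shoe's origin lies when home; axes as the nest's and the seated shoe's. Sizes of nests are in this frame, mm. The heel wall (10 high) and keeper stop a flat entry: go in toe-down by 8 to 12 deg (over about 14 jams), push the plunger back 4 to 7 mm, lower the heel, press down.
- nest_fork_keeper (a point): Middle of the keeper bar's underside, 11 mm above the pocket floor. The bar spans the pocket at x 42..48, top 16 above the floor, and the toe passes under it.
- nest_fork_plunger (a joint): Slide of the steel plunger plate behind the keeper (open above): 0 = out, face at x 56; grows along nest +x to 0.012 m as the toe pushes it. Spring 3 N to start plus 0.4 N per mm. Plate reaches 13 mm above the pocket floor, back wall (x 75) 16. Reads about 0.002 with a shoe home: the spring then holds the shoe on the heel wall.
- shoe_tongue_tip (a point): End of the tongue, level with the shoe's underside: 58 mm along its +x from the origin.
- shoe_tongue_rib (a point): Middle of the rib, the place to grip: rib 12 mm thick (y), 32 long (x -16..16), 14 to 50 above the underside, upright; its top has a U notch 16 long, 8 deep. This point is 36 mm above the underside; the shoe balances within 6 mm of it along x.
- shoe_fork_tip (a point): Between the ends of the two prongs (in air), level with the shoe's underside: 58 mm along its +x from the origin.
- shoe_fork_rib (a point): Middle of the rib, the place to grip: rib 12 mm thick (y), 32 long (x -16..16), 14 to 50 above the underside, upright; its top has a U notch 16 long, 8 deep. This point is 36 mm above the underside; the shoe balances within 6 mm of it along x.
- shoe_slim: Bystander: a third, slimmer steel shoe (plate 60 x 26 x 14, single 12 mm tongue, same rib, top 50 above its underside) already home in its own narrow nest, shuffled among the other two nests 78 mm apart; it shows what home looks like. Origin: centre of its underside.
- mug: Bystander: green ceramic mug, 76 mm across, 92 mm high, with grommet pegs sticking out to 120 mm height, between the two trays. Origin: centre of its underside.
- plier: Bystander: nickel-plated flat-nose plier, 165 mm long, 12 mm high, lying between the trays. Origin under its middle.
- starting_clamp: Bystander: steel starting clamp, 125 mm long, 22 mm high, on the counter between robot and catch tray. Origin at its underside.
- racquet_head: Bystander: blue polymer racquet head, oval 270 x 350 mm and 22 mm high, lying beyond the trays. Origin: at the counter, under the edge of the oval nearest the robot.
- spacer: Bystander: small round steel spacer, 22 mm across, 12 mm high, at the far edge of the catch tray. Origin: centre of its underside.
There are look-alikes about, which are no part of the job. What is shaped like the nest_fork but brown, orange or yellow is not meant.

How it is judged:
By the outcome, as a careful person would: the job done as asked, in the order asked, and still so for the second after the job is handed in, with the robot touching nothing.
It also fails if it takes over 72 s, if anything falls off the work surface, if the arm or the gripper's body presses on something with over 40 N, if the wrist force passes 120 N, or if a joint passes its speed limit or range.

ROBOT

A 6-joint arm with a two-finger parallel gripper is mounted at the origin on the work surface. World frame = base frame: x ahead of the robot, y to its left, z up, the work surface at z = 0. Lengths are in m, angles in rad, forces in N, time in s.
With the tool pointing down it reaches from about 0.3 to 0.775 m from the base axis. Payload 14.6 kg.
Tool frame: the origin (TCP) lies midway between the tips of the shut fingers; the grasp point (between the pads) lies 19 mm behind it (ctrl.pinch_z is the distance from the TCP to the grasp point, in m); z points along the fingers, y is the line along which they close (so a half turn about z gives the same grasp; the last joint's range is limited). The gripper opens to 94 mm and grips with 3 to 60 N. Pads are 16 mm wide; open, the fingers measure 119 mm over their backs; the gripper's body (75 mm by 177 mm) begins 78 mm behind the grasp point.
Start: joints at [1.109, 0.3, 1.521, -0, 1.321, -0.067], TCP at [0.212, 0.508, 0.205] pointing down, gripper open.
Joint ranges: [-3.03, 3.03], [-0.79, 2.21], [0.23, 2.52], [-1.04, 4.18], [0, 3.07], [-2.55, 2.55]. Speed limits (rad/s): [2.22, 2.22, 2.57, 3.14, 3.14, 3.14].

INTERFACE

Orientations are given as [roll, pitch, yaw] about the fixed x, y, z axes, in that order (R = Rz(yaw) Ry(pitch) Rx(roll)).
In Python, from station import ctrl gives the robot as it stands.
- The arm moves only by the tool jog_arm, never from a script. Its argument "motion" is a list of rows, each a list of 7 numbers: the shift along the tool's x, y, z in m, then the turn, a rotation vector about the tool's x, y, z in rad, then the opening, from -1 (shut) to 1 (fully open). In form: [[tx, ty, tz, rx, ry, rz, gripper], ...]. A call has 1 to 5 rows; each row shifts and turns the commanded pose from where the row before left it, along the tool's axes as they then stand; what a row does not reach is not made up. A row lasts 1/10 s, in which the tool goes at most 50 mm and 8.59 degrees, less where a joint would pass 70% of its speed; a pose out of reach is approached as far as the arm can. A call is refused whole if a number of a shift passes 0.05 or a number of a turn 0.15, either way. A call with a gripper value outside its range is refused whole. The fingers move at their own pace and stop on an object; "squeeze" is the grip in N (left out, the last holds). Time passes only in rows, so rows that do not move let the fingers close. It gives the time, the measured TCP pose, the force, the opening and the grip force at its end, in the units of the state.
- ctrl.get_obs(): the state, without advancing time (a new reading comes with each control period).
- ctrl.camera(name): name is "side" or "top"; returns the picture (400x640x3 uint8, red, green, blue); there is no depth.
- ctrl.camera_model(name): a dict with "intrinsics" (3x3 intrinsics, pixels), "rvec" (rotation vector, rad) and "tvec" (3), from world to camera coordinates, as OpenCV has them. Camera axes: x right, y down, z forward; pixel columns grow to the right and rows downward; lengths in m; the calibration is good to about 2 mm. A picture is of the moment at which its call begins. camera_model takes no time and is no camera call.
- ctrl.hand_in(): hands the job in; it is judged then, once.
The state is a dict: "time_s": time; "qpos": joint angles; "joint_vel": joint speeds; "tau": joint torques, N m; "ee_pos": TCP position; "eef_rot": TCP orientation; "force": force on the tool from outside, world axes, zero at the start; "moment": the same for the moment, N m; "grip_width": finger opening in m; "grip_force": force on a finger pad.
Only numpy, scipy, OpenCV 4.12 (cv2) and the standard library are available. Lean on these libraries where they do the work, as an engineer would, in place of code of your own. Each camera call takes 0.05 s, during which the arm holds its last target. There are 200 camera calls.

## Working session

There is one attempt and no reset: what is moved stays moved. The work goes in short steps, Python scripts to look and compute and a tool call to move; the robot and the scene stay as the last step left them, time stands still between calls to the robot, and variables do not carry over. Pictures are saved under pics/ and viewed, at most 10 in all, crops included, and the job is handed in when it is done.

Besides the shell and the picture viewer there is one more tool, called after "Emit:" as a command line: name --pt "numbers of a row" for each row, then --argument value for the rest. jog_arm: Moves the arm, as the interface text tells. Its arguments: {"type":"object","properties":{"motion":{"type":"array"},"squeeze":{"type":"number"}},"required":["motion"]}

```bash
ls; mkdir -p pics; cat > h.py <<'E'
import numpy as np, cv2
from station import ctrl
from scipy.spatial.transform import Rotation as R
def cam(n):
    m=ctrl.camera_model(n); K=np.array(m["intrinsics"],float); Rm=cv2.Rodrigues(np.array(m["rvec"],float))[0]; t=np.array(m["tvec"],float).ravel()
    return K,Rm,t
def ray(n,uv):
    K,Rm,t=cam(n); d=Rm.T@np.linalg.solve(K,[uv[0],uv[1],1]); return -Rm.T@t,d
def onz(n,uv,z):
    c,d=ray(n,uv); return c+d*(z-c[2])/d[2]
def proj(n,p):
    K,Rm,t=cam(n); q=K@(Rm@np.asarray(p)+t); return q[:2]/q[2]
def save(n,f):
    im=ctrl.camera(n); cv2.imwrite(f"pics/{f}.png",cv2.cvtColor(im,cv2.COLOR_RGB2BGR)); return im
E
python3 - <<'E'
from h import *
for n in("top","side"):
    save(n,n+"0"); K,Rm,t=cam(n); print(n,K.round(1).tolist(),(-Rm.T@t).round(3),Rm.round(2).tolist())
a=cv2.imread("pics/top0.png")
o=ctrl.get_obs();print({k:np.round(v,3).tolist() for k,v in o.items()},ctrl.pinch_z)
E
```

```text
pics
top [[492.0, 0.0, 319.3], [0.0, 492.0, 198.4], [0.0, 0.0, 1.0]] [ 0.384 -0.058  1.449] [[0.01, -1.0, -0.0], [-0.99, -0.01, -0.1], [0.1, 0.0, -0.99]]
side [[375.0, 0.0, 318.5], [0.0, 375.0, 198.1], [0.0, 0.0, 1.0]] [0.353 0.582 0.646] [[-0.97, -0.23, 0.0], [-0.16, 0.65, -0.74], [0.17, -0.72, -0.67]]
{'time_s': 0.1, 'qpos': [1.109, 0.3, 1.522, -0.0, 1.321, -0.067], 'joint_vel': [-0.001, -0.002, -0.002, -0.001, 0.002, -0.002], 'tau': [-0.001, -53.265, -35.328, 0.071, 0.024, -0.0], 'ee_pos': [0.211, 0.507, 0.205], 'eef_rot': [-3.141, -0.0, 2.747], 'force': [0.287, -0.344, 0.019], 'moment': [-0.03, -0.017, -0.089], 'grip_force': 0.0, 'grip_width': 0.094} 0.0188
```

View pics/top0.png

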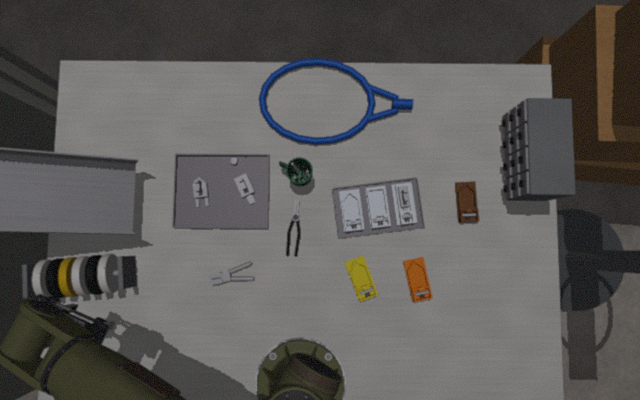

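View pics/side0.png

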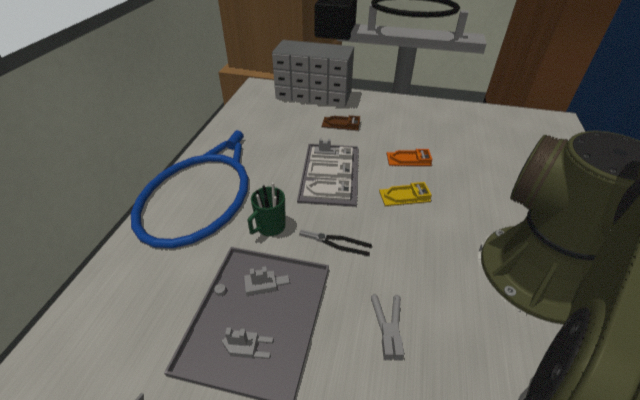

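The top view shows the fork shoe at (200,190), the tongue shoe at (245,187), and the setup tray at (378,208). In the tray, the pointed (fork) nest is at about (350,212), the square nest at (377,207), and the slim shoe at (404,203). There are three look-alikes: yellow (361,279), orange (417,279) and brown (467,202). The white nests in the tray are the ones meant. I'll confirm this in one enlarged crop.

```bash
python3 - <<'E'
from h import *
t=cv2.imread("pics/top0.png");
a=cv2.resize(t[150:235,170:275],None,fx=3.8,fy=3.8,interpolation=cv2.INTER_CUBIC)
b=cv2.resize(t[173:243,328:428],None,fx=3.99,fy=3.99,interpolation=cv2.INTER_CUBIC)
s=cv2.imread("pics/side0.png")
c=cv2.resize(s[245:395,165:335],(399,352),interpolation=cv2.INTER_CUBIC); d=cv2.resize(s[133:208,292:367],(352,352),interpolation=cv2.INTER_CUBIC)
out=np.zeros((600,800,3),np.uint8);out[:a[:240].shape[0],:399]=a[:240,:399]; out[:240,400:799]=b[:240]
out=np.zeros((600,800,3),np.uint8)
a=cv2.resize(a,(371,300));b=cv2.resize(b,(420,294));c=cv2.resize(c,(340,300));d=cv2.resize(d,(300,300))
out[:300,:371]=a;out[:294,380:800]=b;out[300:,:340]=c;out[300:,380:680]=d
cv2.imwrite("pics/crop0.png",out)
E
```

```text
(no output)
```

View pics/crop0.png

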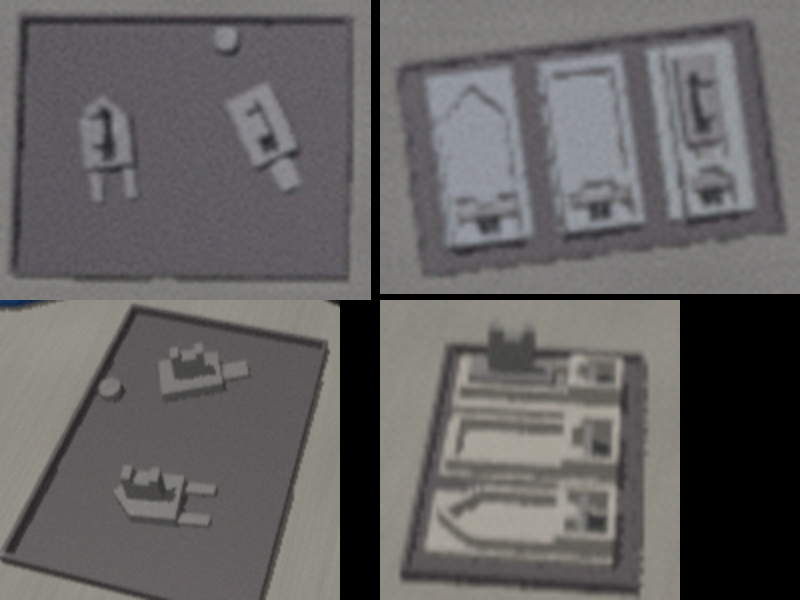

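The crop confirms it: the forked, pointed-heel shoe is left in the catch tray and the one-tongue shoe is right. In the setup tray the V-heel nest is left, the square one is in the middle, and the slim shoe is home on the right. Next I'll measure them with averaged frames.

```bash
cat >> h.py <<'E'
def avg(n,k=6): return np.mean([ctrl.camera(n).astype(float) for _ in range(k)],0)
E
python3 - <<'E'
from h import *
for n in("top","side"): np.save(n+".npy",avg(n,8))
t=np.load("top.npy"); s=np.load("side.npy")
print("top tray",t[220,220],"shoe",t[187,242],t[188,196],"nest",t[205,377],"counter",t[250,350],"stray",t[233,345])
print("side tray",s[340,230],"shoe",s[285,255],"nest",s[170,325],s[185,325])
def rects(n,im,roi,th,z,amin):
    x0,y0,x1,y1=roi; k=6
    g=cv2.resize(im[y0:y1,x0:x1].mean(2),None,fx=k,fy=k,interpolation=cv2.INTER_CUBIC)
    m=(g>th).astype(np.uint8)
    m=cv2.morphologyEx(m,cv2.MORPH_CLOSE,np.ones((9,9)))
    for c in cv2.findContours(m,cv2.RETR_EXTERNAL,cv2.CHAIN_APPROX_NONE)[0]:
        if cv2.contourArea(c)<amin*k*k: continue
        px=(c[:,0,:]+.5)/k-.5+[x0,y0]
        w=np.array([onz(n,p,z)[:2] for p in px])*1000
        (cx,cy),(a,b),an=cv2.minAreaRect(w.astype(np.float32))
        print(n,roi,"px",px.mean(0).round(1),"ctr",round(cx,1),round(cy,1),"size",round(a,1),round(b,1),"ang",round(an,1))
rects("top",t,(178,168,268,226),125,.017,30)
rects("top",t,(330,178,428,240),165,.019,100)
# approx angle profile across
print(np.round(t[165:215,352].mean(1))); print(np.round(t[190,180:215].mean(1)))
E
```

```text
top tray [95.625 91.875 96.375] shoe [135.875 135.875 139.625] [128.125 126.75  131.625] nest [146.375 149.625 156.25 ] counter [123.    121.875 120.625] stray [82.5   79.625 84.125]
side tray [74.25 72.5  70.5 ] shoe [102.5  101.25  98.75] nest [167.5   162.375 153.375] [165.125 159.875 152.5  ]
top (178, 168, 268, 226) px [250.4 198.8] ctr 526.7 150.5 size 22.9 16.5 ang 27.6
top (178, 168, 268, 226) px [195.4 189.7] ctr 552.0 312.6 size 38.1 15.7 ang 2.0
top (178, 168, 268, 226) px [203.7 188. ] ctr 558.7 288.0 size 44.7 10.8 ang 6.2
top (178, 168, 268, 226) px [243.6 184.9] ctr 568.2 171.7 size 58.0 38.4 ang 27.2
[123. 124. 123. 122. 124. 124. 124. 124. 122. 122. 126. 126. 126. 127.
 126. 126. 125. 128. 130. 126. 107.  89.  94. 100. 122. 149. 152. 152.
 150. 140. 119. 114. 135. 151. 153. 151. 151. 151. 150. 150. 150. 149.
 150. 150. 151. 151. 150. 150. 150. 150.]
[ 92.  92.  91.  92.  92.  93.  92.  93.  93.  93.  92.  92.  99. 114.
 128. 128. 120. 116. 106.  71.  42.  50.  90. 126. 133. 130. 118.  81.
  81.  93.  94.  94.  94.  95.  94.]
```

```bash
cat >> h.py <<'E'
def blobs(n,im,roi,th,z,amin,k=6,close=9):
    x0,y0,x1,y1=roi; out=[]
    g=cv2.resize(im[y0:y1,x0:x1].mean(2),None,fx=k,fy=k,interpolation=cv2.INTER_CUBIC)
    m=cv2.morphologyEx((g>th).astype(np.uint8),cv2.MORPH_CLOSE,np.ones((close,close)))
    for c in cv2.findContours(m,cv2.RETR_EXTERNAL,cv2.CHAIN_APPROX_NONE)[0]:
        if cv2.contourArea(c)<amin*k*k: continue
        px=(c[:,0,:]+.5)/k-.5+[x0,y0]
        w=np.array([onz(n,p,z)[:2] for p in px])*1000
        r=cv2.minAreaRect(w.astype(np.float32)); out.append((px,w,r))
        print(n,"px",px.mean(0).round(1),"ctr",np.round(r[0],1),"size",np.round(r[1],1),"ang",round(r[2],1))
    return out
E
python3 - <<'E'
from h import *
t=np.load("top.npy"); s=np.load("side.npy")
blobs("top",t,(178,168,268,226),112,.017,15,close=61)
print()
b=blobs("top",t,(334,183,424,236),118,.019,100,close=5)
# enlarged views of nests with grid, top & side
a=cv2.resize(t[176:240,330:428][...,::-1].clip(0,255).astype(np.uint8),None,fx=8,fy=8,interpolation=cv2.INTER_CUBIC)
cv2.imwrite("pics/nt.png",a[:512,:784])
c=cv2.resize(s[136:206,296:362][...,::-1].clip(0,255).astype(np.uint8),None,fx=8.5,fy=8.5,interpolation=cv2.INTER_CUBIC)
cv2.imwrite("pics/ns.png",c)
E
```

```text
top px [199.9 193. ] ctr [546.8 299.4] size [86.6 39.4] ang 8.9
top px [245.1 188.1] ctr [555.3 165.5] size [89.9 41.2] ang 26.2

top px [398.1 233.6] ctr [ 433.2 -277.3] size [ 18.8 154.9] ang 0.6Traceback (most recent call last):
  File "<stdin>", line 5, in <module>
  File "h.py", line 23, in blobs
    w=np.array([onz(n,p,z)[:2] for p in px])*1000
                ~~~^^^^^^^
  File "h.py", line 10, in onz
    c,d=ray(n,uv); return c+d*(z-c[2])/d[2]
        ~~~^^^^^^
  File "h.py", line 8, in ray
    K,Rm,t=cam(n); d=Rm.T@np.linalg.solve(K,[uv[0],uv[1],1]); return -Rm.T@t,d
           ~~~^^^
  File "h.py", line 5, in cam
    m=ctrl.camera_model(n); K=np.array(m["intrinsics"],float); Rm=cv2.Rodrigues(np.array(m["rvec"],float))[0]; t=np.array(m["tvec"],float).ravel()
ValueError: time passes only in moves, steps and waits
```

```bash
sed -i 's/^def cam(n):/import functools\n@functools.lru_cache(None)\ndef cam(n):/' h.py
python3 - <<'E'
from h import *
t=np.load("top.npy"); s=np.load("side.npy")
b=blobs("top",np.repeat(t[...,2:],3,2),(332,178,428,240),128,.019,60,close=25)
a=cv2.resize(t[176:240,330:428][...,::-1].clip(0,255).astype(np.uint8),None,fx=8,fy=8,interpolation=cv2.INTER_CUBIC)
cv2.imwrite("pics/nt.png",a[:512,:784])
c=cv2.resize(s[136:206,296:362][...,::-1].clip(0,255).astype(np.uint8),None,fx=8.5,fy=8.5,interpolation=cv2.INTER_CUBIC)
cv2.imwrite("pics/ns.png",c)
E
```

```text
top px [351.2 209.5] ctr [ 497.7 -144.8] size [119.1  60.6] ang 7.8
top px [377.7 206.2] ctr [ 508.4 -221.8] size [118.7  59.8] ang 7.8
top px [403.8 203.2] ctr [ 518.6 -298.3] size [119.4  60. ] ang 7.9
```

View pics/nt.png

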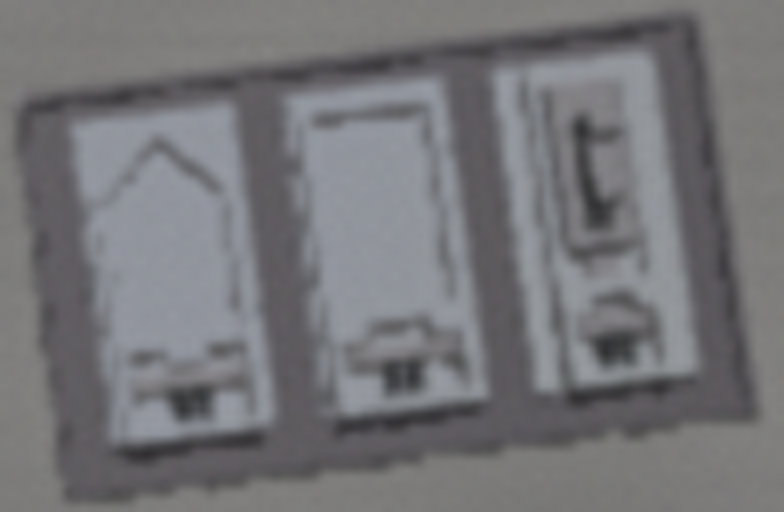

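View pics/ns.png

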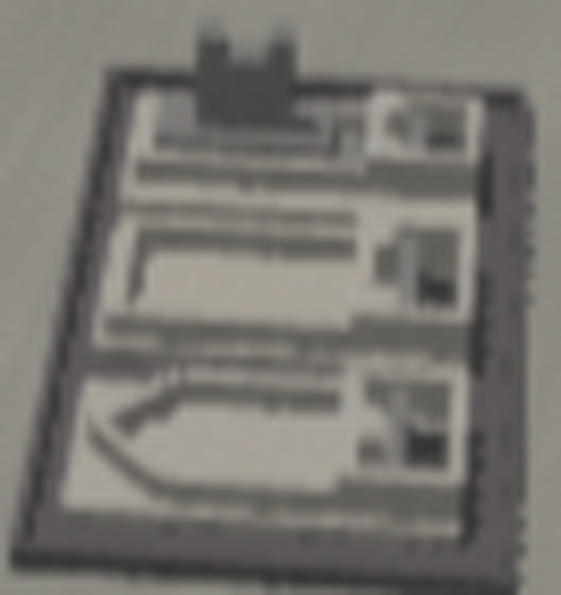

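```bash
python3 - <<'E'
from h import *
th=np.radians(-172.2); X=np.array([np.cos(th),np.sin(th)]); Y=np.array([-X[1],X[0]])
T=lambda p,z:onz("top",(p[0]/8+330-.44,p[1]/8+176-.44),z)[:2]*1000
S=lambda p,z:onz("side",(p[0]/8.5+296-.44,p[1]/8.5+136-.44),z)[:2]*1000
def xy(p): return np.round([p@X,p@Y],1)
for nm,p in dict(tongue_heel=T((365,107),.019),fork_corner=T((158,134),.019),keepT=T((405,352),.025),keepF=T((190,376),.025),
 slimrib=T((594,172),.059)).items(): print("top",nm,p.round(1),xy(p))
# rect centers at z .009
for c in((497.7,-144.8),(508.4,-221.8),(518.6,-298.3)): print("rect .019",xy(np.array(c)))
for nm,p in dict(T_heel_bot_mid=S((140,275),.009),T_heel_far_top=S((143,233),.019),T_heel_near_top=S((118,322),.019),F_corner_top=S((92,418),.019),F_corner_bot=S((118,428),.009),
  Fnear=S((160,492),.019),slimribtopL=S((205,30),.059),slimribtopR=S((290,32),.059)).items(): print("side",nm,p.round(1),xy(p))
print(X,Y)
E
```

```text
top tongue_heel [ 558.9 -214.9] [-524.6  288.8]
top fork_corner [ 548.2 -139.3] [-524.3  212.4]
top keepT [ 469.  -228.6] [-433.6  290.2]
top keepF [ 459.5 -150.8] [-434.8  211.8]
top slimrib [ 531.6 -291.8] [-487.   361.2]
rect .019 [-473.4  211. ]
rect .019 [-473.6  288.7]
rect .019 [-473.3  365.9]
side T_heel_bot_mid [ 557.1 -220. ] [-522.1  293.6]
side T_heel_far_top [ 558.4 -229.4] [-522.1  303.1]
side T_heel_near_top [ 554.8 -182.2] [-525.   255.8]
side F_corner_top [ 551.  -134.8] [-527.6  208.3]
side F_corner_bot [ 545.1 -143.5] [-520.6  216.2]
side Fnear [ 522.7 -106.6] [-503.4  176.5]
side slimribtopL [ 552.3 -291.1] [-507.6  363.4]
side slimribtopR [ 524.6 -296.6] [-479.5  365. ]
[-0.99074784 -0.13571557] [ 0.13571557 -0.99074784]
```

The rectangle centres, heel edges and slim rib agree to about 2 mm:
- **Tongue seat:** about (529,-219) mm, yaw -172.2°.
- **Fork seat:** about (518.5,-142) mm, same yaw.
- **Tongue shoe:** (568,172) mm, yaw -153°. Its outline measures 90×41, where 88×40 is expected.

I'm moving above the tongue shoe now.

Emit:
jog_arm --pt "-0.0458 -0.0172 0 0 0 0 0.2" --pt "-0.0458 -0.0172 0 0 0 0 0.2" --pt "-0.0458 -0.0172 0 0 0 0 0.2" --pt "-0.0458 -0.0172 0 0 0 0 0.2" --pt "-0.0458 -0.0172 0 0 0 0 0.2" --squeeze 60

```text
time_s: 1.4
ee_pos: [0.391, 0.3387, 0.2057]
eef_rot: [3.141, 0.0, 2.747]
force: [0.1, 0.5, -0.5]
grip_width: 0.0582
grip_force: 0.0
```

Emit:
jog_arm --pt "-0.0458 -0.0172 0 0 0 0 0.2" --pt "-0.0458 -0.0172 0 0 0 0 0.2" --pt "-0.0458 -0.0172 0 0 0 0 0.2" --pt "-0.0458 -0.0172 0 0 0 0 0.2" --pt "-0.0458 -0.0172 0 0 0 0 0.2"

```text
time_s: 1.9
ee_pos: [0.5694, 0.1711, 0.2056]
eef_rot: [3.141, 0.0, 2.747]
force: [-0.0, 0.6, 0.2]
grip_width: 0.0562
grip_force: 0.0
```

Emit:
jog_arm --pt "0 0 0 0 0 -0.144 0.2" --pt "0 0 0 0 0 -0.144 0.2" --pt "0 0 0 0 0 -0.144 0.2"

```text
time_s: 2.2
ee_pos: [0.5683, 0.1723, 0.2052]
eef_rot: [-3.142, -0.0, -3.099]
force: [0.4, -0.1, -0.6]
grip_width: 0.0568
grip_force: 0.0
```

Emit:
jog_arm --pt "0 0 0 0 0 -0.144 0.2" --pt "0 0 0 0 0 -0.144 0.2" --pt "0 0 0 0 0 -0.144 0.2" --pt "0 0 0 0 0 0 0.2"

```text
time_s: 2.6
ee_pos: [0.5682, 0.1727, 0.2054]
eef_rot: [3.142, -0.0, -2.67]
force: [-0.1, 0.6, -0.5]
grip_width: 0.0563
grip_force: 0.0
```

Emit:
jog_arm --pt "0 0 0.045 0 0 0 0.2" --pt "0 0 0.045 0 0 0 0.2" --pt "0 0 0.045 0 0 0 0.2" --pt "0 0 0.03 0 0 0 0.2" --pt "0 0 0.0 0 0 0 0.2"

```text
time_s: 3.1
ee_pos: [0.566, 0.1722, 0.0365]
eef_rot: [3.14, -0.007, -2.676]
force: [-0.2, 0.4, 0.8]
grip_width: 0.0561
grip_force: 0.0
```

Emit:
jog_arm --pt "0 0 0.01 0 0 0 0.2" --pt "0 0 0.009 0 0 0 0.2" --pt "0 0 0 0 0 0 0.2"

```text
time_s: 3.4
ee_pos: [0.5682, 0.1727, 0.0215]
eef_rot: [-3.142, 0.0, -2.673]
force: [-0.1, -0.4, -0.1]
grip_width: 0.0564
grip_force: 0.0
```

Emit:
jog_arm --pt "0 0 0 0 0 0 -0.9" --pt "0 0 0 0 0 0 -0.9" --pt "0 0 0 0 0 0 -0.9" --pt "0 0 0 0 0 0 -0.9" --pt "0 0 0 0 0 0 -0.9" --squeeze 60

```text
time_s: 3.9
ee_pos: [0.5682, 0.1728, 0.0216]
eef_rot: [-3.142, 0.0, -2.672]
force: [-0.5, -0.3, 0.8]
grip_width: 0.0197
grip_force: 0.0
```

Emit:
jog_arm --pt "0 0 0 0 0 0 -0.9" --pt "0 0 0 0 0 0 -0.9" --pt "0 0 0 0 0 0 -0.9" --pt "0 0 0 0 0 0 -0.9"

```text
time_s: 4.3
ee_pos: [0.5682, 0.1728, 0.0215]
eef_rot: [3.142, 0.0, -2.672]
force: [-1.4, 1.0, 1.4]
grip_width: 0.0113
grip_force: 60.0
```

Emit:
jog_arm --pt "0 0 -0.01 0 0 0 -0.9" --pt "0 0 -0.045 0 0 0 -0.9" --pt "0 0 -0.045 0 0 0 -0.9" --pt "0 0 -0.045 0 0 0 -0.9" --pt "0 0 -0.04 0 0 0 -0.9"

```text
time_s: 4.8
ee_pos: [0.568, 0.1726, 0.2095]
eef_rot: [-3.141, 0.001, -2.673]
force: [0.6, -0.0, -2.2]
grip_width: 0.0115
grip_force: 60.0
```

Emit:
jog_arm --pt "0 0 0 0 0 0.111 -0.9" --pt "0 0 0 0 0 0.111 -0.9" --pt "0 0 0 0 0 0.111 -0.9" --pt "0.0102 -0.0426 0 0 0 0 -0.9" --pt "0.0102 -0.0426 0 0 0 0 -0.9"

```text
time_s: 5.3
ee_pos: [0.559, 0.0851, 0.2066]
eef_rot: [-3.141, -0.0, -3.004]
force: [-0.0, -0.3, -1.3]
grip_width: 0.0119
grip_force: 60.0
```

Emit:
jog_arm --pt "0.0102 -0.0426 0 0 0 0 -0.9" --pt "0.0102 -0.0426 0 0 0 0 -0.9" --pt "0.0102 -0.0426 0 0 0 0 -0.9" --pt "0.0102 -0.0426 0 0 0 0 -0.9" --pt "0.0102 -0.0426 0 0 0 0 -0.9"

```text
time_s: 5.8
ee_pos: [0.5373, -0.1341, 0.2071]
eef_rot: [-3.141, 0.0, -3.005]
force: [0.6, -0.1, -1.7]
grip_width: 0.0115
grip_force: 60.0
```

Emit:
jog_arm --pt "0.0102 -0.0426 0 0 0 0 -0.9" --pt "0.0102 -0.0426 0 0 0 0 -0.9" --pt "0 0 0.04 0 0 0 -0.9" --pt "0 0 0.04 0 0 0 -0.9" --pt "0 0 0.02 0 0 0 -0.9"

```text
time_s: 6.3
ee_pos: [0.5278, -0.2194, 0.1036]
eef_rot: [3.14, -0.003, -3.006]
force: [-0.3, 0.7, -1.7]
grip_width: 0.0118
grip_force: 60.0
```

Emit:
jog_arm --pt "0 0 0 0 0 0 -0.9" --pt "0 0 0 0 0 0 -0.9"

```text
time_s: 6.5
ee_pos: [0.5296, -0.2197, 0.1076]
eef_rot: [-3.141, 0.001, -3.005]
force: [0.4, -0.3, -1.5]
grip_width: 0.0118
grip_force: 60.0
```

```bash
python3 - <<'E'
from h import *
o=ctrl.get_obs(); print(o["ee_pos"],o["eef_rot"],o["force"],o["moment"],o["qpos"])
t=avg("top",5);s=avg("side",5);np.save("t1.npy",t);np.save("s1.npy",s)
a=cv2.resize(t[170:240,330:428][...,::-1].clip(0,255).astype(np.uint8),(392,280),interpolation=cv2.INTER_CUBIC)
c=cv2.resize(s[105:205,280:380][...,::-1].clip(0,255).astype(np.uint8),(600,600),interpolation=cv2.INTER_CUBIC)
cv2.imwrite("pics/m1.png",c);cv2.imwrite("pics/m1t.png",a)
E
```

```text
[ 0.5295987  -0.21973032  0.10763648] [-3.14108877e+00  6.24506062e-04 -3.00539118e+00] [ 0.35118396 -0.26789114 -1.47510501] [0.02568026 0.0111976  0.01648889] [-4.57128378e-01  4.46805598e-01  1.55851107e+00 -7.56392296e-05
  1.13547649e+00 -2.16409415e+00]
```

View pics/m1.png

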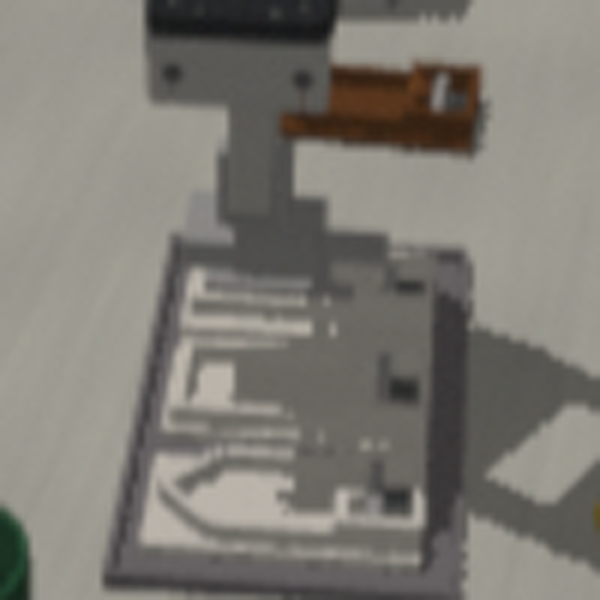

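```bash
cat >> h.py <<'E'
def axes(yaw=np.radians(-172.2)):
    X=np.array([np.cos(yaw),np.sin(yaw),0]); return X,np.array([-X[1],X[0],0])
E
python3 - <<'E'
from h import *
X,Y=axes(-3.0054); p=np.array([.5296,-.2197,.1076+.0188-.036])
f=lambda P:((proj("side",p+X*P[0]/1e3+Y*P[1]/1e3+np.array([0,0,P[2]/1e3]))-[280,105]+.5)*6).round(0)
for P in [(58,-9,0),(58,-9,5),(58,9,5),(-30,-20,0),(-30,-20,14),(-30,20,14),(30,-20,0),(30,-20,14),(16,-6,50),(-16,-6,50)]: print(P,f(P))
g=lambda P:(proj("top",p+X*P[0]/1e3+Y*P[1]/1e3+np.array([0,0,P[2]/1e3]))).round(1)
for P in [(58,0,5),(-30,0,14)]: print("top",P,g(P))
s=np.load("s1.npy").mean(2)
for r in(138,140,142,144): print(r,s[r,305:350].round().astype(int).tolist())
t=np.load("t1.npy").mean(2); t0=np.load("top.npy").mean(2)
E
```

```text
(58, -9, 0) [387. 261.]
(58, -9, 5) [388. 252.]
(58, 9, 5) [389. 228.]
(-30, -20, 0) [182. 264.]
(-30, -20, 14) [181. 237.]
(-30, 20, 14) [191. 185.]
(30, -20, 0) [321. 272.]
(30, -20, 14) [322. 245.]
(16, -6, 50) [293. 152.]
(-16, -6, 50) [217. 148.]
top (58, 0, 5) [382.9 216.9]
top (-30, 0, 14) [378.8 185.1]
138 [149, 150, 149, 148, 149, 151, 143, 136, 136, 136, 131, 97, 82, 89, 89, 88, 88, 89, 89, 87, 78, 79, 78, 75, 86, 87, 90, 92, 98, 121, 149, 153, 153, 151, 152, 151, 151, 153, 154, 151, 152, 151, 151, 150, 150]
140 [149, 150, 149, 150, 151, 149, 139, 135, 137, 136, 132, 96, 80, 82, 82, 82, 82, 82, 83, 83, 75, 78, 78, 74, 77, 77, 76, 77, 82, 114, 148, 153, 152, 151, 152, 152, 153, 153, 152, 153, 153, 154, 153, 151, 150]
142 [150, 149, 151, 151, 150, 146, 136, 135, 135, 135, 135, 117, 106, 91, 79, 77, 76, 76, 75, 76, 76, 78, 78, 77, 77, 75, 78, 77, 82, 111, 137, 142, 143, 144, 146, 148, 149, 150, 150, 151, 154, 154, 153, 153, 152]
144 [150, 151, 149, 118, 102, 117, 125, 125, 129, 128, 131, 130, 131, 125, 85, 78, 77, 78, 77, 77, 77, 78, 78, 76, 76, 77, 78, 75, 74, 79, 82, 82, 82, 83, 83, 85, 84, 87, 92, 112, 150, 152, 152, 152, 154]
```

View pics/m1t.png

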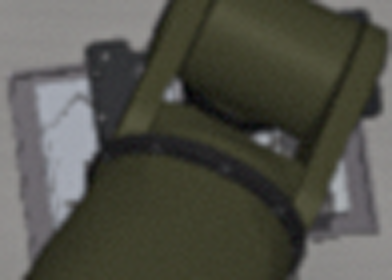

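m1 shows the shoe held level. Its tongue tip is at crop (388,255) where (388,252) is predicted, and the heel edge is within 1.5 mm, so the shoe origin is under the TCP. In m1t the arm hides the top view. Next I tilt toe-down by 10° and approach 20 mm back from the seat.

Emit:
jog_arm --pt "-0.0164 0 0.028 0 0 0 -0.9" --pt "0 0 0.0274 0 0 0 -0.9" --pt "0 0 0 0 -0.0873 0 -0.9" --pt "0 0 0 0 -0.0873 0 -0.9" --pt "0 0 0 0 0 0 -0.9"

```text
time_s: 7.5
ee_pos: [0.5443, -0.2175, 0.0506]
eef_rot: [3.141, 0.175, -3.007]
force: [-0.6, -0.5, -2.4]
grip_width: 0.0116
grip_force: 60.0
```

Emit:
jog_arm --pt "0 0 0 0 0 0 -0.9"

```text
time_s: 7.6
ee_pos: [0.5455, -0.2176, 0.0515]
eef_rot: [-3.141, 0.173, -3.006]
force: [-0.1, -0.2, -2.2]
grip_width: 0.0114
grip_force: 60.0
```

```bash
cat >> h.py <<'E'
SEAT={"T":(-.4945,.2892),"F":(-.4945,.2115)}
def st(k,dz=.0185,dx=0):
    o=ctrl.get_obs(); r=R.from_euler("xyz",o["eef_rot"]).as_matrix(); p=o["ee_pos"]+r[:,2]*dz+r[:,0]*dx
    X,Y=axes(); a=SEAT[k]; f=np.array(o["force"])
    tip=p+r[:,0]*.058
    yaw=np.degrees(np.arctan2(r[1,0],r[0,0]))
    print("t",round(o["time_s"],2),"origin x,y,z mm",((p@X-a[0])*1e3).round(1),((p@Y-a[1])*1e3).round(1),(p[2]*1e3-9).round(1),"tip x,z",((tip@X-a[0])*1e3).round(1),(tip[2]*1e3-9).round(1),
     "tilt",np.degrees(np.arcsin(-r[2,0])).round(2),"roll",np.degrees(np.arcsin(r[2,1])).round(2),"yaw",yaw.round(2),"F nest",(f@X).round(1),(f@Y).round(1),f[2].round(1),"M",np.round([o["moment"]@X,o["moment"]@Y,o["moment"][2]],2),"grip",o["grip_width"].round(4),np.round(o["grip_force"],1))
E
python3 -c "
from h import *
st('T'); s=avg('side',4); c=cv2.resize(s[115:190,290:370][...,::-1].clip(0,255).astype(np.uint8),(640,600),interpolation=cv2.INTER_CUBIC)
cv2.imwrite('pics/m2.png',c)"
```

```text
Traceback (most recent call last):
  File "h.py", line 38, in st
    "tilt",np.degrees(np.arcsin(-r[2,0])).round(2),"roll",np.degrees(np.arcsin(r[2,1])).round(2),"yaw",yaw.round(2),"F nest",(f@X).round(1),(f@Y).round(1),f[2].round(1),"M",np.round([o["moment"]@X,o["moment"]@Y,o["moment"][2]],2),"grip",o["grip_width"].round(4),np.round(o["grip_force"],1))
                                                                                                                                                                                                                                             ^^^^^^^^^^^^^^^^^^^^^
AttributeError: 'float' object has no attribute 'round'
```

Emit:
jog_arm --pt "0.0011 0 0.0063 0 0 0 -0.9" --pt "0.0011 0 0.0063 0 0 0 -0.9" --pt "0 0 0 0 0 0 -0.9"

```text
time_s: 7.9
ee_pos: [0.5457, -0.217, 0.0374]
eef_rot: [3.141, 0.173, -3.005]
force: [0.3, 0.4, -2.6]
grip_width: 0.0115
grip_force: 60.0
```

```bash
sed -i 's/o\["grip_width"\].round(4)/round(o["grip_width"],4)/' h.py; python3 -c "
from h import *
st('T')"
```

```text
t 7.9 origin x,y,z mm -19.9 -0.2 10.2 tip x,z 37.3 0.1 tilt 9.94 roll 0.03 yaw -172.17 F nest -0.4 -0.4 -2.6 M [-0.19 -0.12 -0.  ] grip 0.0115 60.0
```

Emit:
jog_arm --pt "0.0049 0 -0.0015 0 0 0 -0.9" --pt "0.0049 0 -0.0009 0 0 0 -0.9" --pt "0 0 0 0 0 0 -0.9"

```text
time_s: 8.2
ee_pos: [0.5347, -0.2186, 0.0388]
eef_rot: [3.141, 0.174, -3.006]
force: [-1.5, 0.9, -3.1]
grip_width: 0.0117
grip_force: 60.0
```

```bash
python3 -c "
from h import *
st('T')"
```

```text
t 8.2 origin x,y,z mm -8.8 -0.0 11.6 tip x,z 48.3 1.6 tilt 9.95 roll 0.03 yaw -172.21 F nest 1.4 -1.1 -3.1 M [-0.43 -0.45  0.03] grip 0.0117 60.0
```

Emit:
jog_arm --pt "0.0001 0 0.0007 0 0 0 -0.9" --pt "0 0 0 0 0 0 -0.9"

```text
time_s: 8.4
ee_pos: [0.5354, -0.2186, 0.0381]
eef_rot: [3.141, 0.174, -3.006]
force: [-2.8, 3.1, -1.2]
grip_width: 0.0114
grip_force: 60.0
```

```bash
python3 -c "
from h import *
st('T')"
```

```text
t 8.4 origin x,y,z mm -9.4 -0.0 10.9 tip x,z 47.7 0.9 tilt 9.97 roll 0.02 yaw -172.2 F nest 2.4 -3.5 -1.2 M [-0.76 -0.5   0.09] grip 0.0114 60.0
```

Emit:
jog_arm --pt "0 0.0008 0 0 0 0 -0.9" --pt "0 0.0007 0 0 0 0 -0.9" --pt "0 0 0 0 0 0 -0.9"

```text
time_s: 8.7
ee_pos: [0.5355, -0.2173, 0.0383]
eef_rot: [-3.141, 0.175, -3.005]
force: [0.3, 1.2, -1.5]
grip_width: 0.0114
grip_force: 60.0
```

```bash
python3 -c "
from h import *
st('T')"
```

```text
t 8.7 origin x,y,z mm -9.8 -1.2 11.1 tip x,z 47.3 1.0 tilt 10.02 roll -0.02 yaw -172.19 F nest -0.5 -1.2 -1.5 M [-0.01 -0.14 -0.05] grip 0.0114 60.0
```

Emit:
jog_arm --pt "0.0045 0.0006 -0.0006 0 0 0 -0.9" --pt "0.0045 0 -0.0007 0 0 0 -0.9" --pt "0 0 0 0 0 0 -0.9"

```text
time_s: 9.0
ee_pos: [0.5261, -0.218, 0.0381]
eef_rot: [-3.141, 0.175, -3.006]
force: [3.7, 1.5, -2.9]
grip_width: 0.0116
grip_force: 60.0
```

```bash
python3 -c "
from h import *
st('T')"
```

```text
t 9.0 origin x,y,z mm -0.4 -1.8 10.9 tip x,z 56.7 0.8 tilt 10.05 roll -0.01 yaw -172.22 F nest -3.8 -1.0 -2.9 M [-0.25  0.62 -0.  ] grip 0.0116 60.0
```

Emit:
jog_arm --pt "0.003 0 -0.0004 0 0 0 -0.9" --pt "0.0024 0 -0.0003 0 0 0 -0.9" --pt "0 0 0 0 0 0 -0.9" --pt "0 0 0 0 0 0 -0.9"

```text
time_s: 9.4
ee_pos: [0.5213, -0.2187, 0.038]
eef_rot: [-3.141, 0.176, -3.005]
force: [5.5, 1.3, -1.1]
grip_width: 0.0114
grip_force: 60.0
```

```bash
python3 -c "
from h import *
st('T')"
```

```text
t 9.4 origin x,y,z mm 4.5 -1.8 10.8 tip x,z 61.6 0.7 tilt 10.07 roll -0.03 yaw -172.2 F nest -5.6 -0.5 -1.1 M [-0.26  1.    0.02] grip 0.0114 60.0
```

Emit:
jog_arm --pt "-0.0005 0 0.0027 0 0.0436 0 -0.9" --pt "-0.0006 0 0.0027 0 0.0436 0 -0.9" --pt "0 0 0 0 0 0 -0.9"

```text
time_s: 9.7
ee_pos: [0.5238, -0.2182, 0.0328]
eef_rot: [-3.141, 0.087, -3.005]
force: [4.9, 1.5, 2.1]
grip_width: 0.0115
grip_force: 60.0
```

```bash
python3 -c "
from h import *
st('T')"
```

```text
t 9.7 origin x,y,z mm 3.6 -1.9 5.3 tip x,z 61.4 0.3 tilt 5.0 roll -0.04 yaw -172.17 F nest -5.1 -0.8 2.1 M [-0.28  0.93 -0.02] grip 0.0115 60.0
```

Emit:
jog_arm --pt "-0.0007 0 0.0026 0 0.0436 0 -0.9" --pt "-0.0008 0 0.0025 0 0.0436 0 -0.9" --pt "0 0 0 0 0 0 -0.9" --pt "0 0 0 0 0 0 -0.9"

```text
time_s: 10.1
ee_pos: [0.5253, -0.2181, 0.0278]
eef_rot: [-3.141, 0.001, -3.005]
force: [4.7, 1.8, -0.5]
grip_width: 0.0116
grip_force: 60.0
```

```bash
python3 -c "
from h import *
st('T')"
```

```text
t 10.1 origin x,y,z mm 3.6 -1.9 0.3 tip x,z 61.6 0.2 tilt 0.08 roll -0.03 yaw -172.17 F nest -4.9 -1.1 -0.5 M [-0.24  1.02 -0.07] grip 0.0116 60.0
```

Emit:
jog_arm --pt "-0.0018 0 0 0 0 0 -0.9" --pt "-0.0018 0 0.0003 0 0 0 -0.9" --pt "0 0 0 0 0 0 -0.9"

```text
time_s: 10.4
ee_pos: [0.5283, -0.2177, 0.0275]
eef_rot: [-3.141, 0.0, -3.005]
force: [1.9, 1.4, 4.2]
grip_width: 0.0115
grip_force: 60.0
```

```bash
python3 -c "
from h import *
st('T')"
```

```text
t 10.4 origin x,y,z mm 0.6 -1.8 -0.0 tip x,z 58.6 -0.0 tilt 0.01 roll -0.01 yaw -172.19 F nest -2.1 -1.1 4.2 M [-0.26  0.34 -0.06] grip 0.0115 60.0
```

Emit:
jog_arm --pt "0 0 0.0004 0 0 0 -0.9" --pt "0 0 0 0 0 0 -0.9"

```text
time_s: 10.6
ee_pos: [0.5284, -0.2177, 0.0275]
eef_rot: [-3.141, 0.001, -3.005]
force: [0.2, 2.0, 8.0]
grip_width: 0.0114
grip_force: 60.0
```

```bash
python3 -c "
from h import *
st('T')"
```

```text
t 10.6 origin x,y,z mm 0.6 -1.8 -0.0 tip x,z 58.6 -0.0 tilt 0.04 roll -0.02 yaw -172.19 F nest -0.4 -1.9 8.0 M [-0.52  0.09 -0.04] grip 0.0114 60.0
```

Emit:
jog_arm --pt "-0.0001 0.0002 0.0007 0 0 0 -0.9" --pt "0 0 0 0 0 0 -0.9"

```text
time_s: 10.8
ee_pos: [0.5284, -0.2177, 0.0275]
eef_rot: [-3.141, 0.001, -3.005]
force: [-3.8, 2.9, 16.6]
grip_width: 0.0116
grip_force: 60.0
```

Emit:
jog_arm --pt "0 0 0 0 0 0 -0.9"

```text
time_s: 10.9
ee_pos: [0.5284, -0.2177, 0.0275]
eef_rot: [-3.141, 0.001, -3.005]
force: [-2.8, 2.9, 16.5]
grip_width: 0.0119
grip_force: 60.0
```

Emit:
jog_arm --pt "0 0 0 0 0 0 -0.9" --pt "0 0 0 0 0 0 -0.9" --pt "0 0 0 0 0 0 -0.9" --pt "0 0 0 0 0 0 -0.9" --pt "0 0 0 0 0 0 -0.9"

```text
time_s: 11.4
ee_pos: [0.5284, -0.2177, 0.0275]
eef_rot: [-3.141, 0.001, -3.005]
force: [-3.7, 3.3, 16.2]
grip_width: 0.0116
grip_force: 60.0
```

Emit:
jog_arm --pt "0 0 -0.0008 0 0 0 -0.9" --pt "0 0 0 0 0 0 -0.3" --pt "0 0 0 0 0 0 -0.3" --pt "0 0 0 0 0 0 -0.3" --pt "0 0 0 0 0 0 -0.3"

```text
time_s: 11.9
ee_pos: [0.528, -0.2173, 0.0267]
eef_rot: [3.141, -0.0, -3.005]
force: [-0.6, 0.1, 0.6]
grip_width: 0.0326
grip_force: 0.0
```

```bash
python3 -c "
from h import *
st('T')"
```

```text
t 11.9 origin x,y,z mm 0.8 -2.2 -0.8 tip x,z 58.8 -0.8 tilt -0.02 roll 0.02 yaw -172.2 F nest 0.5 -0.2 0.6 M [-0.05 -0.01 -0.  ] grip 0.0326 0.0
```

The first shoe is home: it held about 16 N while bedded, and its heel is on the wall. Now I lift off and measure the fork shoe more closely.

Emit:
jog_arm --pt "0 0 -0.045 0 0 0 -0.3" --pt "0 0 -0.045 0 0 0 0.0" --pt "0 0 -0.045 0 0 0 0.0" --pt "0 0 -0.045 0 0 0 0.0"

```text
time_s: 12.3
ee_pos: [0.5278, -0.2173, 0.2087]
eef_rot: [3.142, -0.0, -3.005]
force: [0.0, -0.6, -0.2]
grip_width: 0.0469
grip_force: 0.0
```

```bash
sed -i 's/"F":(-.4945,.2115)/"F":(-.4939,.2094)/' h.py; python3 - <<'E'
from h import *
t=np.load("top.npy"); out=blobs("top",t,(180,170,220,215),110,.017,15,close=31)
px=out[0][0]
hu=px[px[:,1]<px[:,1].min()+.5].mean(0); 
lo=px[px[:,1]>203]; L=lo[lo[:,0]<202]; Rr=lo[lo[:,0]>=202]
print(hu,px[:,1].max())
# prong centre columns and end rows from raw rows
g=t.mean(2)
for r in range(196,210): print(r,g[r,192:213].round().astype(int).tolist())
s=np.load("side.npy"); 
o=blobs("side",s,(205,315,285,370),86,.017,40,close=1)
E
```

```text
top px [200.1 193.7] ctr [546.9 299.5] size [87.2 39.8] ang 9.1
[198.58333333 176.93181818] 206.41666666666666
196 [93, 104, 123, 128, 124, 122, 119, 114, 111, 111, 112, 105, 98, 93, 90, 80, 68, 90, 95, 95, 95]
197 [92, 101, 110, 112, 100, 92, 88, 85, 76, 70, 66, 61, 70, 86, 92, 82, 70, 89, 95, 94, 94]
198 [93, 91, 88, 88, 89, 83, 75, 67, 62, 60, 60, 62, 84, 118, 126, 113, 85, 89, 94, 95, 93]
199 [93, 91, 94, 107, 120, 119, 101, 87, 88, 88, 88, 89, 99, 124, 133, 120, 90, 91, 93, 94, 95]
200 [92, 92, 96, 111, 128, 127, 110, 91, 93, 95, 94, 93, 102, 121, 133, 122, 96, 92, 94, 94, 95]
201 [93, 93, 95, 107, 127, 128, 115, 89, 92, 94, 93, 94, 99, 117, 130, 122, 96, 91, 94, 94, 95]
202 [93, 93, 94, 103, 126, 130, 116, 85, 90, 94, 94, 94, 100, 115, 129, 121, 98, 92, 93, 95, 95]
203 [92, 91, 93, 102, 125, 128, 113, 81, 87, 94, 93, 92, 97, 116, 128, 125, 105, 92, 92, 94, 94]
204 [92, 91, 93, 101, 120, 128, 116, 83, 87, 94, 93, 93, 97, 111, 128, 127, 109, 89, 90, 94, 95]
205 [93, 92, 93, 99, 117, 129, 117, 87, 91, 94, 94, 93, 95, 108, 118, 118, 103, 83, 90, 93, 93]
206 [91, 91, 92, 97, 110, 120, 110, 87, 89, 92, 93, 90, 93, 95, 92, 88, 84, 87, 93, 94, 94]
207 [92, 92, 93, 92, 96, 97, 89, 80, 88, 94, 93, 92, 91, 92, 91, 89, 89, 93, 95, 95, 94]
208 [92, 91, 93, 93, 90, 93, 89, 91, 91, 93, 94, 92, 94, 94, 94, 92, 94, 93, 94, 93, 93]
209 [91, 91, 91, 93, 94, 93, 92, 95, 93, 93, 93, 93, 94, 94, 94, 93, 94, 95, 92, 93, 94]
side px [244.5 342. ] ctr [554.  300.3] size [154.8 101. ] ang 13.4
```

```bash
python3 - <<'E'
from h import *
h=onz("top",(198.6,176.9),.017)[:2]*1e3; a=onz("top",(197,206.3),.008)[:2]*1e3; b=onz("top",(206.3,205.4),.008)[:2]*1e3
m=(a+b)/2; d=m-h; n=np.linalg.norm(d); u=d/n; e=b-a
print(h,m,"len",n,"yaw",np.degrees(np.arctan2(u[1],u[0])),"tipsep",np.linalg.norm(e),"yaw by tips",np.degrees(np.arctan2(-e[0]*-1,-e[1]*-1)), "orig from tip",m-u*58,"from heel",h+u*30)
E
```

```text
[589.83968286 304.03933634] [505.23887947 294.33022468] len 85.15610832222495 yaw -173.4531592601896 tipsep 27.447819306242312 yaw by tips 173.88744666859225 orig from tip [562.86066014 300.94312054] from heel [560.03531355 300.61887296]
```

Emit:
jog_arm --pt "-0.0095 0.0463 0 0 0 0 0.0" --pt "-0.0095 0.0463 0 0 0 0 0.0" --pt "-0.0095 0.0463 0 0 0 0 0.0" --pt "-0.0095 0.0463 0 0 0 0 0.0" --pt "-0.0095 0.0463 0 0 0 0 0.0"

```text
time_s: 12.8
ee_pos: [0.5435, 0.0203, 0.2069]
eef_rot: [-3.142, 0.0, -3.006]
force: [0.6, -1.4, -0.2]
grip_width: 0.0473
grip_force: 0.0
```

Emit:
jog_arm --pt "-0.0095 0.0463 0 0 0 0 0.0" --pt "-0.0095 0.0463 0 0 0 0 0.0" --pt "-0.0095 0.0463 0 0 0 0 0.0" --pt "-0.0095 0.0463 0 0 0 0 0.0" --pt "-0.0095 0.0463 0 0 0 0 0.0"

```text
time_s: 13.3
ee_pos: [0.5592, 0.2562, 0.2069]
eef_rot: [-3.141, 0.0, -3.005]
force: [-0.8, 0.2, -0.1]
grip_width: 0.0467
grip_force: 0.0
```

Emit:
jog_arm --pt "-0.0095 0.0463 0 0 0 0 0.0" --pt "0 0 0 0 0 0.024 0.0" --pt "0 0 0 0 0 0 0.0" --pt "0 0 0 0 0 0 0.0"

```text
time_s: 13.7
ee_pos: [0.5627, 0.3004, 0.2069]
eef_rot: [-3.141, -0.0, -3.03]
force: [-0.1, -1.4, 0.5]
grip_width: 0.0472
grip_force: 0.0
```

```bash
python3 - <<'E'
from h import *
t=avg("top",2);s=avg("side",4)
a=cv2.resize(t[176:240,330:428][...,::-1].clip(0,255).astype(np.uint8),(392,256),interpolation=cv2.INTER_CUBIC)
c=cv2.resize(s[130:206,292:368][...,::-1].clip(0,255).astype(np.uint8),(400,400),interpolation=cv2.INTER_CUBIC)
o=np.zeros((400,792,3),np.uint8);o[:256,:392]=a;o[:,392:]=c;cv2.imwrite("pics/m3.png",o)
E
```

```text
(no output)
```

View pics/m3.png

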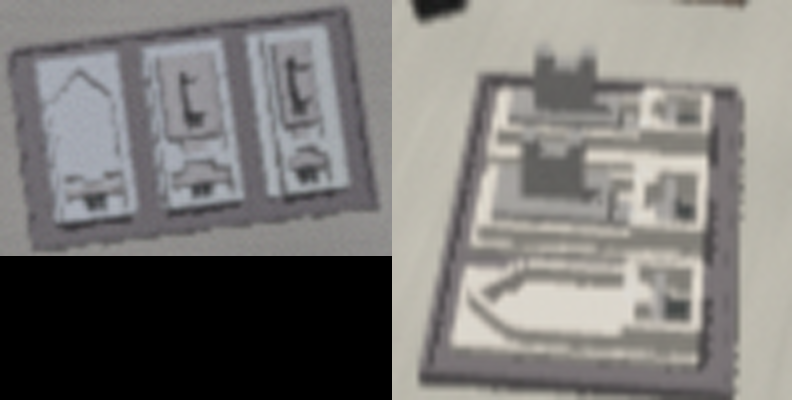

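m3 shows the tongue shoe seated in the middle nest, like the slim shoe beside it: rib at (190,95) in the left panel and (552,165) in the right. Now I go down on the fork shoe.

Emit:
jog_arm --pt "0 0 0.045 0 0 0 0.0" --pt "0 0 0.045 0 0 0 0.0" --pt "0 0 0.045 0 0 0 0.0" --pt "0 0 0.035 0 0 0 0.0" --pt "0 0 0.0 0 0 0 0.0"

```text
time_s: 14.5
ee_pos: [0.5603, 0.3, 0.0322]
eef_rot: [-3.139, -0.007, -3.03]
force: [-0.6, 0.1, 0.2]
grip_width: 0.0471
grip_force: 0.0
```

Emit:
jog_arm --pt "0 0 0.008 0 0 0 0.0" --pt "0 0 0.0074 0 0 0 0.0" --pt "0 0 0 0 0 0 0.0" --pt "0 0 0 0 0 0 -0.9" --pt "0 0 0 0 0 0 -0.9"

```text
time_s: 15.0
ee_pos: [0.563, 0.3016, 0.0225]
eef_rot: [3.141, 0.001, -3.029]
force: [0.3, -0.4, 0.1]
grip_width: 0.0345
grip_force: 0.0
```

Emit:
jog_arm --pt "0 0 0 0 0 0 -0.9" --pt "0 0 0 0 0 0 -0.9" --pt "0 0 0 0 0 0 -0.9" --pt "0 0 0 0 0 0 -0.9" --pt "0 0 0 0 0 0 -0.9" --squeeze 60

```text
time_s: 15.5
ee_pos: [0.5628, 0.3016, 0.0218]
eef_rot: [3.141, 0.001, -3.029]
force: [-0.1, 1.4, 2.2]
grip_width: 0.0116
grip_force: 60.0
```

Emit:
jog_arm --pt "0 0 0 0 0 0 -0.9" --pt "0 0 0 0 0 0 -0.9"

```text
time_s: 15.7
ee_pos: [0.5628, 0.3016, 0.0218]
eef_rot: [3.141, 0.001, -3.029]
force: [-0.5, 2.2, 3.1]
grip_width: 0.0116
grip_force: 60.0
```

Emit:
jog_arm --pt "0 0 -0.01 0 0 0 -0.9" --pt "0 0 -0.045 0 0 0 -0.9" --pt "0 0 -0.045 0 0 0 -0.9" --pt "0 0 -0.045 0 0 0 -0.9" --pt "0 0 -0.04 0 0 -0.024 -0.9"

```text
time_s: 16.2
ee_pos: [0.5623, 0.3011, 0.2093]
eef_rot: [-3.142, 0.001, -3.005]
force: [0.6, 1.4, -2.6]
grip_width: 0.0115
grip_force: 60.0
```

Emit:
jog_arm --pt "0.0087 -0.0432 0 0 0 0 -0.9" --pt "0.0087 -0.0432 0 0 0 0 -0.9" --pt "0.0087 -0.0432 0 0 0 0 -0.9" --pt "0.0087 -0.0432 0 0 0 0 -0.9" --pt "0.0087 -0.0432 0 0 0 0 -0.9"

```text
time_s: 16.7
ee_pos: [0.5481, 0.0797, 0.2069]
eef_rot: [-3.141, -0.0, -3.005]
force: [1.2, -0.2, -0.9]
grip_width: 0.0114
grip_force: 60.0
```

Emit:
jog_arm --pt "0.0087 -0.0432 0 0 0 0 -0.9" --pt "0.0087 -0.0432 0 0 0 0 -0.9" --pt "0.0087 -0.0432 0 0 0 0 -0.9" --pt "0.0087 -0.0432 0 0 0 0 -0.9" --pt "0.0087 -0.0432 0 0 0 0 -0.9"

```text
time_s: 17.2
ee_pos: [0.5343, -0.1402, 0.2069]
eef_rot: [-3.142, -0.0, -3.006]
force: [0.6, 0.6, -2.2]
grip_width: 0.0119
grip_force: 60.0
```

Emit:
jog_arm --pt "0 0 0.045 0 0 0 -0.9" --pt "0 0 0.04 0 0 0 -0.9" --pt "0 0 0 0 0 0 -0.9" --pt "0 0 0 0 0 0 -0.9" --pt "0 0 0 0 0 0 -0.9"

```text
time_s: 17.7
ee_pos: [0.5361, -0.1385, 0.1241]
eef_rot: [-3.14, 0.003, -3.005]
force: [-0.1, 0.7, -1.9]
grip_width: 0.0117
grip_force: 60.0
```

```bash
python3 - <<'E'
from h import *
st("F",.0188); o=ctrl.get_obs()
s=avg('side',5); c=cv2.resize(s[120:220,280:380][...,::-1].clip(0,255).astype(np.uint8),(600,600),interpolation=cv2.INTER_CUBIC)
cv2.imwrite('pics/m4.png',c)
X,Y=axes(-3.0054); p=np.array(o["ee_pos"])-[0,0,.0188]
f=lambda P:((proj("side",p+X*P[0]/1e3+Y*P[1]/1e3+np.array([0,0,P[2]/1e3]))-[280,120]+.5)*6).round(0)
for P in [(58,-18.5,0),(58,-9.5,5),(58,-18.5,5),(58,18.5,5),(-30,0,0),(-30,0,14),(-10,-20,14),(30,-20,0),(30,-20,14),(16,-6,50),(-16,-6,50)]: print(P,f(P))
E
```

```text
t 17.7 origin x,y,z mm -18.5 0.6 96.3 tip x,z 39.5 96.1 tilt 0.18 roll -0.09 yaw -172.17 F nest 0.0 -0.7 -1.9 M [ 0.02 -0.05  0.02] grip 0.0117 60.0
(58, -18.5, 0) [335. 265.]
(58, -9.5, 5) [337. 241.]
(58, -18.5, 5) [335. 255.]
(58, 18.5, 5) [341. 201.]
(-30, 0, 0) [122. 224.]
(-30, 0, 14) [121. 196.]
(-10, -20, 14) [165. 228.]
(30, -20, 0) [265. 263.]
(30, -20, 14) [265. 234.]
(16, -6, 50) [234. 136.]
(-16, -6, 50) [152. 131.]
```

View pics/m4.png

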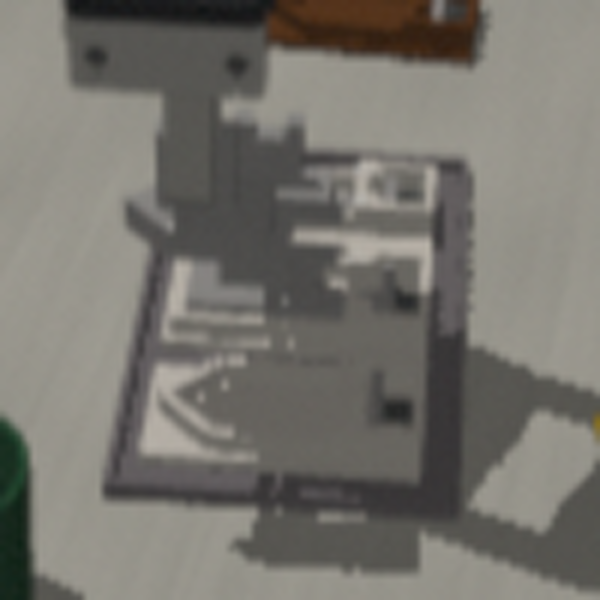

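m4 shows the fork shoe level above the nest. Its heel apex is at (127,200) against a predicted 121, and the prong end is at about (343,268) against 335, so the shoe sits about 2.5 mm toe-ward of the TCP. I allow for that and tilt.

Emit:
jog_arm --pt "0 0.0006 0.036 0 0 0 -0.9" --pt "0 0 0.036 0 0 0 -0.9" --pt "0 0 0 0 -0.0873 0 -0.9" --pt "0 0 0 0 -0.0873 0 -0.9" --pt "0 0 0 0 0 0 -0.9"

```text
time_s: 18.45
ee_pos: [0.534, -0.1379, 0.0494]
eef_rot: [3.141, 0.175, -3.006]
force: [-0.3, -0.7, -2.0]
grip_width: 0.0115
grip_force: 60.0
```

Emit:
jog_arm --pt "0 0 0 0 0 0 -0.9" --pt "0 0 0 0 0 0 -0.9"

```text
time_s: 18.65
ee_pos: [0.5356, -0.1379, 0.0501]
eef_rot: [-3.141, 0.174, -3.005]
force: [0.3, -0.4, -1.9]
grip_width: 0.0114
grip_force: 60.0
```

```bash
python3 -c "
from h import *
st('F',.0188,.0025)"
```

```text
t 18.65 origin x,y,z mm -18.9 -0.1 22.2 tip x,z 38.3 12.2 tilt 9.97 roll -0.03 yaw -172.17 F nest -0.3 0.4 -1.9 M [-0.1  -0.14  0.01] grip 0.0114 60.0
```

Emit:
jog_arm --pt "0.0009 0 0.0055 0 0 0 -0.9" --pt "0.0009 0 0.0055 0 0 0 -0.9" --pt "0 0 0 0 0 0 -0.9" --pt "0 0 0 0 0 0 -0.9"

```text
time_s: 19.05
ee_pos: [0.5358, -0.1378, 0.0388]
eef_rot: [-3.141, 0.176, -3.005]
force: [-1.9, 1.2, 7.5]
grip_width: 0.0115
grip_force: 60.0
```

```bash
python3 -c "
from h import *
st('F',.0188,.0025)"
```

```text
t 19.05 origin x,y,z mm -19.0 -0.1 10.8 tip x,z 38.1 0.7 tilt 10.06 roll -0.02 yaw -172.18 F nest 1.7 -1.4 7.5 M [-0.28 -0.25  0.  ] grip 0.0115 60.0
```

Upward contact: at this setback the plate's edge reaches the V heel wall tops (z 10). I raise it a little and then advance.

Emit:
jog_arm --pt "-0.0003 0 -0.0018 0 0 0 -0.9" --pt "0 0 0 0 0 0 -0.9" --pt "0.0049 0 -0.0009 0 0 0 -0.9" --pt "0 0 0 0 0 0 -0.9"

```text
time_s: 19.45
ee_pos: [0.5295, -0.1384, 0.0398]
eef_rot: [3.141, 0.174, -3.005]
force: [-0.9, -0.3, -1.8]
grip_width: 0.0112
grip_force: 60.0
```

```bash
python3 -c "
from h import *
st('F',.0188,.0025)"
```

```text
t 19.45 origin x,y,z mm -12.7 -0.4 11.9 tip x,z 44.5 1.9 tilt 9.96 roll 0.02 yaw -172.2 F nest 0.9 0.2 -1.8 M [-0.04 -0.14  0.02] grip 0.0112 60.0
```

Emit:
jog_arm --pt "0.0045 0 -0.0003 0 0 0 -0.9" --pt "0 0 0 0 0 0 -0.9" --pt "0.0045 0 -0.0005 0 0 0 -0.9" --pt "0 0 0 0 0 0 -0.9"

```text
time_s: 19.85
ee_pos: [0.5208, -0.1397, 0.0394]
eef_rot: [3.141, 0.174, -3.006]
force: [-0.7, 0.2, -1.4]
grip_width: 0.0116
grip_force: 60.0
```

```bash
python3 -c "
from h import *
st('F',.0188,.0025)"
```

```text
t 19.85 origin x,y,z mm -3.9 -0.3 11.4 tip x,z 53.2 1.3 tilt 9.99 roll 0.01 yaw -172.2 F nest 0.6 -0.3 -1.4 M [-0.12 -0.08  0.02] grip 0.0116 60.0
```

Emit:
jog_arm --pt "0.0045 0 -0.0004 0 0 0 -0.9" --pt "0 0 0 0 0 0 -0.9"

```text
time_s: 20.05
ee_pos: [0.5169, -0.1405, 0.0394]
eef_rot: [-3.141, 0.176, -3.006]
force: [3.5, 0.5, -1.2]
grip_width: 0.0117
grip_force: 60.0
```

Emit:
jog_arm --pt "0.0045 0 -0.0006 0 0 0 -0.9" --pt "0 0 0 0 0 0 -0.9" --pt "0 0 0 0 0 0 -0.9"

```text
time_s: 20.35
ee_pos: [0.5127, -0.141, 0.0393]
eef_rot: [-3.141, 0.176, -3.006]
force: [6.0, 1.2, -0.7]
grip_width: 0.0116
grip_force: 60.0
```

```bash
python3 -c "
from h import *
st('F',.0188,.0025)"
```

```text
t 20.35 origin x,y,z mm 4.2 -0.1 11.3 tip x,z 61.3 1.2 tilt 10.08 roll -0.03 yaw -172.2 F nest -6.1 -0.4 -0.7 M [-0.1   1.01 -0.02] grip 0.0116 60.0
```

Emit:
jog_arm --pt "-0.0005 0 0.0029 0 0.0438 0 -0.9" --pt "-0.0006 0 0.0029 0 0.0438 0 -0.9" --pt "0 0 0 0 0 0 -0.9"

```text
time_s: 20.65
ee_pos: [0.5153, -0.1407, 0.0336]
eef_rot: [-3.141, 0.087, -3.005]
force: [4.5, 0.5, 1.5]
grip_width: 0.0116
grip_force: 60.0
```

```bash
python3 -c "
from h import *
st('F',.0188,.0025)"
```

```text
t 20.65 origin x,y,z mm 3.3 -0.1 5.6 tip x,z 61.1 0.6 tilt 4.99 roll -0.04 yaw -172.17 F nest -4.5 0.1 1.5 M [-0.07  0.94 -0.  ] grip 0.0116 60.0
```

Emit:
jog_arm --pt "-0.0007 0 0.0028 0 0.0438 0 -0.9" --pt "-0.0007 0 0.0026 0 0.0436 0 -0.9" --pt "0 0 0 0 0 0 -0.9" --pt "0 0 0 0 0 0 -0.9"

```text
time_s: 21.05
ee_pos: [0.5166, -0.1405, 0.0282]
eef_rot: [-3.141, 0.001, -3.005]
force: [4.8, -0.4, 1.6]
grip_width: 0.0116
grip_force: 60.0
```

```bash
python3 -c "
from h import *
st('F',.0188,.0025)"
```

```text
t 21.05 origin x,y,z mm 3.6 -0.1 0.4 tip x,z 61.6 0.3 tilt 0.04 roll -0.03 yaw -172.18 F nest -4.7 1.0 1.6 M [-0.01  0.93  0.04] grip 0.0116 60.0
```

Emit:
jog_arm --pt "-0.0016 0 0.0002 0 0 0 -0.9" --pt "-0.0014 0 0.0002 0 0 0 -0.9" --pt "0 0 0 0 0 0 -0.9"

```text
time_s: 21.35
ee_pos: [0.5188, -0.1402, 0.0278]
eef_rot: [-3.141, -0.001, -3.005]
force: [-0.2, -1.9, 5.2]
grip_width: 0.0118
grip_force: 60.0
```

```bash
python3 -c "
from h import *
st('F',.0188,.0025)"
```

```text
t 21.35 origin x,y,z mm 1.5 -0.1 -0.0 tip x,z 59.5 0.0 tilt -0.05 roll -0.01 yaw -172.19 F nest 0.5 1.9 5.2 M [ 0.18 -0.02  0.06] grip 0.0118 60.0
```

Emit:
jog_arm --pt "0.0001 -0.0002 0.0006 0 0 0 -0.9" --pt "0 0 0 0 0 0 -0.9"

```text
time_s: 21.55
ee_pos: [0.5188, -0.1403, 0.0277]
eef_rot: [3.141, -0.0, -3.006]
force: [-2.4, 1.7, 12.5]
grip_width: 0.0112
grip_force: 60.0
```

```bash
python3 -c "
from h import *
st('F',.0188,.0025)"
```

```text
t 21.55 origin x,y,z mm 1.5 -0.0 -0.1 tip x,z 59.5 -0.1 tilt -0.02 roll 0.01 yaw -172.2 F nest 2.1 -2.0 12.5 M [-0.42 -0.47  0.03] grip 0.0112 60.0
```

Emit:
jog_arm --pt "0 0 0.0003 0 0 0 -0.9" --pt "0 0 0 0 0 0 -0.9" --pt "0 0 0 0 0 0 -0.9"

```text
time_s: 21.85
ee_pos: [0.5188, -0.1402, 0.0277]
eef_rot: [3.142, -0.0, -3.005]
force: [-3.7, 2.1, 16.2]
grip_width: 0.0116
grip_force: 60.0
```

Emit:
jog_arm --pt "0 0 0 0 0 0 -0.9" --pt "0 0 0 0 0 0 -0.9" --pt "0 0 0 0 0 0 -0.9" --pt "0 0 0 0 0 0 -0.9" --pt "0 0 0 0 0 0 -0.9"

```text
time_s: 22.35
ee_pos: [0.5188, -0.1403, 0.0277]
eef_rot: [-3.142, -0.0, -3.005]
force: [-4.9, 1.5, 16.3]
grip_width: 0.0113
grip_force: 60.0
```

Emit:
jog_arm --pt "0 0 -0.0008 0 0 0 -0.9" --pt "0 0 0 0 0 0 -0.3" --pt "0 0 0 0 0 0 -0.3" --pt "0 0 0 0 0 0 -0.3" --pt "0 0 0 0 0 0 -0.3"

```text
time_s: 22.85
ee_pos: [0.5187, -0.1402, 0.0273]
eef_rot: [3.141, -0.001, -3.006]
force: [0.4, 0.2, 0.4]
grip_width: 0.0327
grip_force: 0.0
```

Emit:
jog_arm --pt "0 0 -0.03 0 0 0 -0.3" --pt "0 0 -0.045 0 0 0 -0.3" --pt "0 0 -0.045 0 0 0 -0.3" --pt "0 0 -0.045 0 0 0 -0.3" --pt "0 0 0 0 0 0 -0.3"

```text
time_s: 23.35
ee_pos: [0.5209, -0.1409, 0.1985]
eef_rot: [-3.137, 0.008, -3.005]
force: [0.5, -0.9, -0.5]
grip_width: 0.0328
grip_force: 0.0
```

Emit:
jog_arm --pt "0 0.045 0 0 0 0 -0.3" --pt "0 0.045 0 0 0 0 -0.3" --pt "0 0.045 0 0 0 0 -0.3" --pt "0 0.045 0 0 0 0 -0.3" --pt "0 0.045 0 0 0 0 -0.3"

```text
time_s: 23.85
ee_pos: [0.4876, 0.0843, 0.1919]
eef_rot: [3.142, -0.001, -3.006]
force: [0.7, 0.6, 0.3]
grip_width: 0.0328
grip_force: 0.0
```

Emit:
jog_arm --pt "0 0.045 0 0 0 0 -0.3" --pt "0 0.045 0 0 0 0 -0.3" --pt "0 0 0 0 0 0 -0.3" --pt "0 0 0 0 0 0 -0.3"

```text
time_s: 24.25
ee_pos: [0.4758, 0.1724, 0.1918]
eef_rot: [-3.141, -0.001, -3.003]
force: [-0.4, -0.8, -0.0]
grip_width: 0.0326
grip_force: 0.0
```

```bash
python3 - <<'E'
from h import *
t=avg("top",4);s=avg("side",4)
a=cv2.resize(t[176:240,330:428][...,::-1].clip(0,255).astype(np.uint8),(392,256),interpolation=cv2.INTER_CUBIC)
c=cv2.resize(s[130:206,292:368][...,::-1].clip(0,255).astype(np.uint8),(400,400),interpolation=cv2.INTER_CUBIC)
o=np.zeros((400,792,3),np.uint8);o[:256,:392]=a;o[:,392:]=c;cv2.imwrite("pics/m5.png",o)
E
```

```text
(no output)
```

View pics/m5.png

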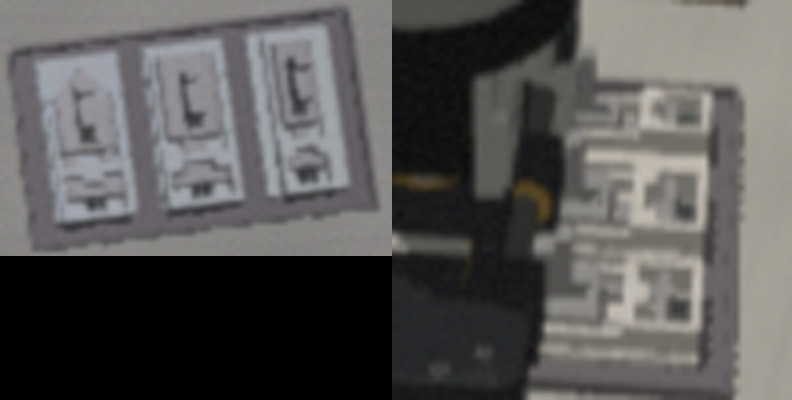

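m5 shows both shoes home and flat: the fork rib at (85,110), the tongue rib at (190,95), and the slim shoe undisturbed at (297,85). The gripper is clear, so I hand in.

```bash
python3 -c "
from station import ctrl
print(ctrl.hand_in())"
```

```text
the job is handed in; nothing more can be done
None
```

I loaded the one-tongue shoe and then the forked shoe into their matching white nests, pressed each down at about 16 N for a moment, let go with the arm clear, and handed the job in at about 24.7 s.

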